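Rock the winder's spindle until the gear teeth mesh

ROBOT

A 6-joint arm with a two-finger parallel gripper is mounted at the origin on a cart in front of the work surface, level with it; the furniture and walls round the work are solid. World frame = base frame: x ahead of the robot, y to its left, z up, the work surface at z = 0. Lengths are in m, angles in rad, forces in N, time in s.
With the tool pointing down it reaches from about 0.25 to 0.775 m from the base axis. Payload 4 kg.
Tool frame: the origin (TCP) lies at the very end of the fingers, on their centre line; the grasp point (between the pads) lies 19 mm behind it; z points along the fingers, y is the line along which they close (so a half turn about z gives the same grasp; the last joint's range is limited). The gripper opens to 94 mm and grips with 3 to 60 N. Pads are 16 mm wide; open, the fingers measure 119 mm over their backs; the gripper's body (75 mm by 177 mm) begins 78 mm behind the grasp point.
Start: joints at [-1.27, 0.087, 1.371, -0, 1.684, -0.103], TCP at [0.216, -0.506, 0.206] pointing down, gripper open.
Joint ranges: [-3.1, 3.1], [-0.76, 2.03], [0.27, 2.55], [-1.08, 4.22], [0.17, 2.65], [-2.57, 2.57]. Speed limits (rad/s): [2.79, 2.79, 3.14, 3.14, 3.14, 3.14].

INTERFACE

Orientations are given as a unit quaternion [w, x, y, z].
In Python, from cell import * gives the robot as it stands.
- The arm moves only by the shell command python3 -m jog 'ROWS' [OPENING]. ROWS is JSON, a list of rows, each a list of 4 numbers: the shift along the tool's x, y, z in m, then the turn about the tool's z in degrees. A call has exactly 8 rows; each row is the pose to reach, as a shift and turn from the pose commanded when the call began, along the tool's axes at that moment; what a row does not reach only later rows make up. A row lasts 1/12 s, in which the tool goes at most 41.7 mm and 7.16 degrees, less where a joint would pass 70% of its speed; a pose out of reach is approached as far as the arm can. A call with a gripper value outside its range is refused whole. OPENING is the opening, from 0 (shut) to 1 (fully open), set as the call begins (- or left out, the last holds). The fingers move at their own pace and stop on an object; the grip force is fixed at half the most. Time passes only in rows, so rows that repeat a pose let the fingers close, or fill a call up. It gives the time, the measured TCP pose, the force, the opening and the grip force at its end, in the units of the state.
- sense(): the state, without advancing time (a new reading comes with each control period).
- grab_frame(name): name is "side" or "top" or "wrist"; returns the picture (400x640x3 uint8, blue, green, red); there is no depth.
- camera_model(name): a dict with "fx", "fy", "cx", "cy" (pixels), "view" (4x4, takes a point from world to camera coordinates). Camera axes: x right, y up, looking along -z (the intrinsics and any distortion apply to the point x, -y, -z); pixel columns grow to the right and rows downward; lengths in m; the calibration is good to about 2 mm. A picture is of the moment at which its call begins: read the wrist's pose just before it. camera_model takes no time and is no camera call; for the wrist camera it gives the pose at the moment of the call.
- sign_off(): hands the job in; it is judged then, once.
The state is a dict: "time_s": time; "joint_pos": joint angles; "joint_velocities": joint speeds; "joint_efforts": joint torques, N m; "tool_pos": TCP position; "tool_rot": TCP orientation; "force": force on the tool from outside, world axes, zero at the start; "ft_torque": the same for the moment, N m; "width": opening from 0.0 (shut) to 1.0 (fully open); "finger_force": force on a finger pad.
Only numpy, scipy, OpenCV 4.12 (cv2) and the standard library are available. Lean on these libraries where they do the work, as an engineer would, in place of code of your own. Each camera call takes 0.05 s, during which the arm holds its last target. There are 200 camera calls.

TASK

Put the coil winder in gear: slide its gear-change knob all the way towards the large toothed wheel, and rock the spindle by its round hand knob until the spring-loaded pinion drops fully into a gap between the wheel's teeth. Do not force or wrench the teeth, and do not knock the loose things around the winder about; let go of everything at the end.

Things in the scene. Friction and masses are not known exactly. Their poses are not given: they have to be found in the camera images.
- head: Coil winder head: grey cast wedge fixed to the bench, 240 mm wide. Origin on the bench under the middle of its sloping panel (130 mm up the slope, its middle 70 mm high). x to the machine's back, y to its left, z up. Panel normal (-0.574, 0, 0.819) in this frame (35 degrees); knobs and spindle stand along it: take them with fingers pointing along (0.574, 0, -0.819).
- spindle_knob (a point): Middle of the spindle's black round hand knob: 40 mm across, 28 mm high along the spindle axis (this point is 14 mm below its top, 54 mm out from the panel, at y = -50 mm in the head's frame). z axis = the spindle axis, out of the panel. Its underside is 26 mm clear of the toothed wheel below it (16 mm shaft, low hub between).
- wheel_center (a point): Centre of the toothed wheel fixed on the spindle 45 mm below the hand knob's middle: steel, 76 mm over 10 teeth (36 degrees apart), teeth 9 mm wide and 9 mm deep, 10 mm thick.
- gear_knob (a point): Middle of the black gear-change knob, 22 mm across, 26 mm high (this point is 11 mm below its top, 51 mm out from the panel), on a 12 mm post on the carriage. Smaller than the hand knob, to its left: 141 mm from the spindle axis in neutral, 113 mm in gear. z axis out of the panel, y axis away from the wheel.
- pinion_tooth (a point): Tip of the pinion's tooth (7 mm wide) that points at the wheel. The pinion is a small steel gear, 44 mm over 6 teeth, held by a motor brake: it never turns; it slides with the carriage along the head's y, level with the wheel. In mesh the tip is 31 mm from the wheel's centre; resting on a wheel tooth 38 mm.
- shift (a joint): Travel of the gear-change knob and carriage, m: 0 neutral, 0.028 in gear (stop), towards the wheel (head's -y). Starts at 0 to 0.008. Friction of 5 N holds it where it is left. From 0.021 on, if the teeth are not lined up, the pinion rests on a wheel tooth's tip and its spring (1 to 3 N) is compressed while the knob goes on to its stop.
- pinion (a joint): How far the pinion is pushed back on its spring against the carriage, m: 0 out (free, or fully in mesh once shift is 0.028), 0.007 with the knob at its stop and the pinion resting on a wheel tooth's tip.
- spindle (a joint): Angle of the spindle, rad, positive anticlockwise seen facing the panel. At 0 a wheel tooth points straight at the pinion tooth (clash); gaps face it at +0.314 and -0.314. The pinion drops in within about 0.08 rad of those and then locks the spindle but for a little play. Turns freely (0.05 N m) when not in mesh; over 1 N m in mesh forces the teeth. Starts within 0.16 of 0.
- driver_torque: Loose bystander: dark torque screwdriver, 31x186x30 mm, lying in front of the winder. Origin: middle of its underside.
- solder_spool: Loose bystander: spool of solder, 54 mm across, 43 mm high, standing right of the winder. Origin: centre of its underside.
- loupe: Loose bystander: black eye loupe, 35 mm across, 32 mm high, left of the winder. Origin: centre of its underside.
- board_a: Loose bystander: green circuit board, 62x95x14 mm, lying left of the winder. Origin: centre of its underside.
- flush_cutters: Loose bystander: cutters with orange grips, 62x125x12 mm, lying in front of the winder. Origin: middle of the underside.

How it is judged:
At the end, for the whole second after the job is handed in: The gear-change knob is within 3 mm of its in-gear stop, the pinion is out on its spring (pushed back by less than 1.5 mm) with its tooth tip within 34.5 mm of the wheel's centre (in a gap), and the spindle is at rest (value of joint shift above 0.025 m and value of joint pinion below 0.0015 m and distance between pinion_tooth and wheel_center below 0.0345 m and angular speed of spindle below 0.05 rad/s); the robot touches nothing.
It fails at once if the teeth are forced against each other with more than 40 N (contact force between spindle and pinion above 40 N).
It fails at once if a loose thing near the winder is moved by more than 30 mm (distance of any of driver_torque, solder_spool, loupe, board_a, flush_cutters from where it was at the start of the episode above 0.03 m).
It also fails if it takes over 40 s, if anything falls off the work surface, if the arm or the gripper's body presses on something with over 40 N, if the wrist force passes 120 N, or if a joint passes its speed limit or range.

## Working session

There is one attempt and no reset: what is moved stays moved. The work goes in short steps, Python scripts to look and compute and a shell command to move; the robot and the scene stay as the last step left them, time stands still between calls to the robot, and variables do not carry over. Pictures are saved under pics/ and viewed, at most 10 in all, crops included, and the job is handed in when it is done.

```bash
mkdir -p pics; ls; python3 - <<'E'
from cell import *
import cv2,numpy as np
s=sense();print(s['tool_pos'],s['tool_rot'],s['time_s'])
a=grab_frame("side");b=grab_frame("top")
cv2.imwrite('pics/side0.png',a);cv2.imwrite('pics/top0.png',b)
for n in("side","top"):
  c=camera_model(n);print(n,{k:(np.round(v,3).tolist()) for k,v in c.items()})
E
```

```text
pics
[ 0.21591715 -0.50523178  0.20430944] [-1.10406131e-03  9.79690993e-01  2.00510165e-01 -1.15354175e-04] 0.0
side {'fx': 460.258, 'fy': 460.258, 'cx': 316.717, 'cy': 198.269, 'view': [[-0.98, -0.198, -0.005, 0.56], [0.085, -0.446, 0.891, -0.033], [-0.178, 0.873, 0.454, -1.191], [0.0, 0.0, 0.0, 1.0]]}
top {'fx': 415.646, 'fy': 415.646, 'cx': 315.37, 'cy': 192.28, 'view': [[0.012, -1.0, -0.028, 0.215], [0.993, 0.008, 0.116, -0.529], [-0.115, -0.029, 0.993, -0.887], [0.0, 0.0, 0.0, 1.0]]}
```

View pics/side0.png

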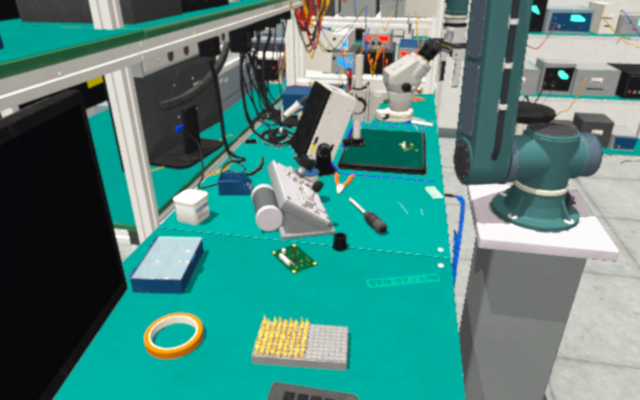

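View pics/top0.png

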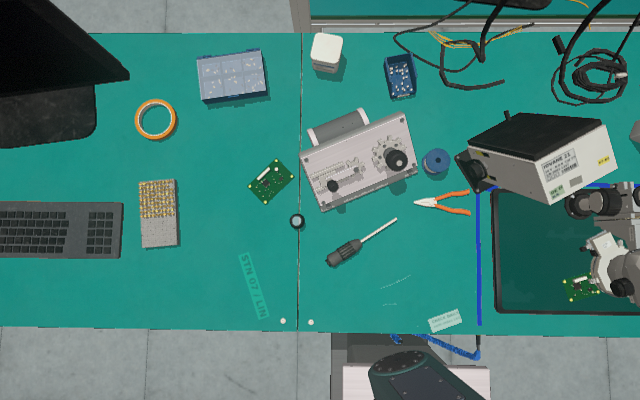

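The top view shows the winder at about (358,165), the hand knob at (398,159) and the gear knob at (333,185). The spool is at (435,162), close to the hand knob, and the cutters, driver and loupe are in front. I'll enlarge the winder.

```bash
python3 - <<'E'
import cv2
b=cv2.imread('pics/top0.png')[100:220,290:460]
cv2.imwrite('pics/top0c.png',cv2.resize(b,None,fx=4.7,fy=4.7,interpolation=cv2.INTER_CUBIC))
E
```

```text
(no output)
```

View pics/top0c.png

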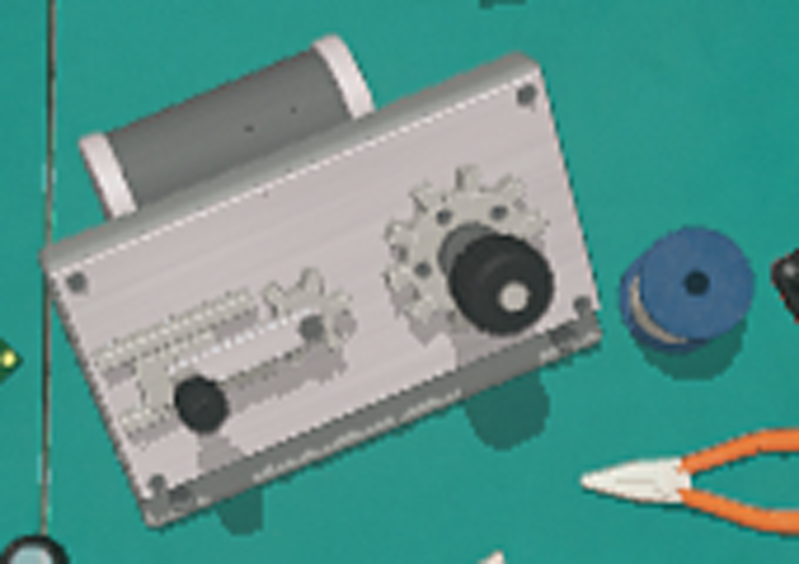

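```bash
cat > h.py <<'E'
from cell import *
import numpy as np
from scipy.spatial.transform import Rotation as R
def ray(c,u,v,z):
    V=np.array(c['view']);Rm=V[:3,:3];o=-Rm.T@V[:3,3]
    d=Rm.T@np.array([(u-c['cx'])/c['fx'],-(v-c['cy'])/c['fy'],-1]);return o+d*(z-o[2])/d[2]
def rot(s): q=s['tool_rot'];return R.from_quat([q[1],q[2],q[3],q[0]])
def rel(p,yaw_y=None):
    "shift in tool axes to bring TCP to p; turn deg about tool z to bring tool y along yaw_y"
    s=sense();r=rot(s);d=r.inv().apply(np.array(p)-s['tool_pos'])
    t=None
    if yaw_y is not None:
        l=r.inv().apply(yaw_y);t=np.degrees(np.arctan2(-l[0],l[1]));t=(t+90)%180-90
    return np.round(d,4),t
E
python3 - <<'E'
from h import *
c=camera_model('top')
f=lambda x,y,z:ray(c,290+x/4.7,100+y/4.7,z)
k=f(502,285,.114);g=f(202,404,.112);print(k,g,np.linalg.norm((g-k)[:2]))
y=(g-k);y[2]=0;y/=np.linalg.norm(y);print('yaw of y',y)
a=f(42,262,.145);b=f(540,68,.145);print('edge',(a-b)/np.linalg.norm(a-b))
x=np.array([y[1],-y[0],0]);print('head origin',k+x*.031+y*.05)
for n,p,h in(('cut',(444,203),0.01),('spool',(437,160),.043),('loupe',(297,221),.03)):print(n,ray(c,*p,h))
s=sense();print(rot(s).as_matrix().round(3))
for p in(k,g):print(rel([p[0],p[1],.2],y))
E
```

```text
[0.5838425  0.05403429 0.114     ] [0.53131794 0.18292371 0.112     ] 0.13918085953706616
yaw of y [-0.37738349  0.92605707  0.        ]
edge [-0.37471394  0.92714047  0.        ]
head origin [0.59368109 0.11203603 0.114     ]
cut [ 0.50816669 -0.06786326  0.01      ]
spool [ 0.59967924 -0.04566204  0.043     ]
loupe [0.46345629 0.26066561 0.03      ]
[[ 0.92   0.393 -0.001]
 [ 0.393 -0.92   0.002]
 [ 0.    -0.002 -1.   ]]
(array([ 0.5581, -0.3698,  0.0053]), np.float64(0.963290324504328))
(array([ 0.5604, -0.509 ,  0.0055]), np.float64(0.963290324504328))
```

```bash
python3 -m jog '[[0,-0.035,0,0],[0,-0.07,0,0],[0,-0.11,0,0],[0,-0.15,0,0],[0.02,-0.18,0,0],[0.05,-0.2,0,0],[0.08,-0.22,0,0],[0.11,-0.24,0,0]]' 0.55
```

```text
time_s: 0.77
tool_pos: [0.2216, -0.2398, 0.2039]
tool_rot: [-0.001, 0.98, 0.199, -0.001]
force: [1.4, -1.5, -0.5]
width: 0.553
finger_force: 0.0
```

```bash
python3 -m jog '[[0.03,-0.02,0,0],[0.065,-0.04,0,0],[0.1,-0.06,0,0],[0.135,-0.08,0,0],[0.17,-0.1,0,0],[0.205,-0.12,0,0],[0.24,-0.14,0,0],[0.27,-0.16,0,0]]'; python3 - <<'E'
from h import *
print(rel([.5313,.1829,.2],np.array([-.377,.926,0])))
E
```

```text
time_s: 1.43
tool_pos: [0.4092, 0.0137, 0.205]
tool_rot: [0.0, 0.98, 0.201, -0.0]
force: [0.4, -0.5, -0.2]
width: 0.552
finger_force: 0.0
(array([ 0.1789, -0.1074,  0.005 ]), np.float64(1.0580471251281551))
```

```bash
python3 -m jog '[[0.03,-0.02,0,1],[0.06,-0.04,0,1],[0.09,-0.06,0,1],[0.12,-0.08,0,1],[0.15,-0.095,0,1],[0.17,-0.105,0,1],[0.179,-0.107,0,1],[0.179,-0.107,0,1]]'; python3 - <<'E'
from h import *
import cv2
c=camera_model('wrist');a=grab_frame('wrist');cv2.imwrite('pics/w1.png',a)
import pickle;pickle.dump(c,open('w1.pkl','wb'));print(sense()['tool_pos'])
E
```

```text
time_s: 2.1
tool_pos: [0.5314, 0.181, 0.204]
tool_rot: [0.0, 0.981, 0.193, -0.001]
force: [0.6, 0.3, -0.9]
width: 0.551
finger_force: 0.0
[0.53070295 0.179893   0.20447087]
```

View pics/w1.png

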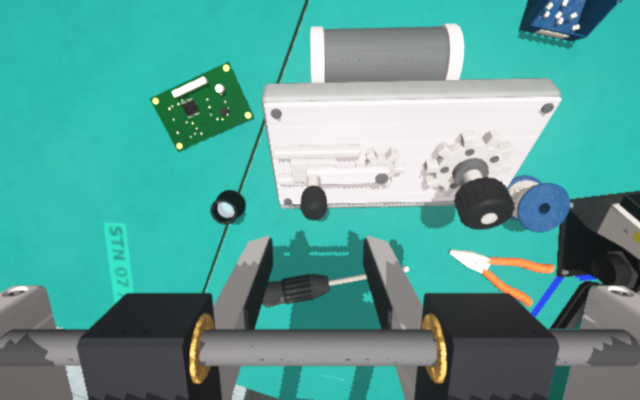

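The wrist view shows the gear knob at about (314,198), centred between the fingers, and the hand knob at (484,203). I'll cross-check both by ray casting.

```bash
python3 - <<'E'
from h import *
import pickle,cv2
c=pickle.load(open('w1.pkl','rb'))
g=ray(c,314,198,.112);k=ray(c,484,203,.114);print(g,k)
print(rel([.5313,.1829,.093],np.array([-.377,.926,0])), rel([g[0],g[1],.093]))
a=cv2.imread('pics/w1.png')[110:230,400:530];cv2.imwrite('pics/w1c.png',cv2.resize(a,None,fx=4,fy=4,interpolation=cv2.INTER_CUBIC))
E
```

```text
[0.53758397 0.18568169 0.112     ] [0.58709975 0.05494362 0.114     ]
(array([ 0.002 , -0.0026,  0.1115]), np.float64(0.015636339383036102)) (array([ 0.0088, -0.0028,  0.1114]), None)
```

View pics/w1c.png

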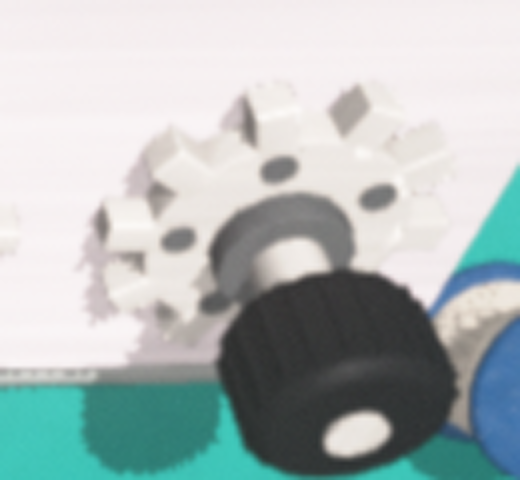

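```bash
cat >> h.py <<'E'
ex=np.array([.926,.377,0]);ey=np.array([-.377,.926,0]);nn=-.574*ex+np.array([0,0,.819]);eu=.819*ex+np.array([0,0,.574])
K=np.array([.5853,.0545,.114]);
def wheel(c,pts):
    V=np.array(c['view']);Rm=V[:3,:3];o=-Rm.T@V[:3,3];W=K-nn*.040
    for u,v in pts:
        d=Rm.T@np.array([(u-c['cx'])/c['fx'],-(v-c['cy'])/c['fy'],-1]);p=o+d*((W-o)@nn)/(d@nn)-W
        a=np.degrees(np.arctan2(-p@eu,p@ey));print((u,v),'r',round(np.hypot(p@eu,p@ey)*1e3,1),'ang',round(a,1),'mod',round((a+18)%36-18,1),(p@ey).round(4),(p@eu).round(4))
E
python3 - <<'E'
from h import *
import pickle
wheel(pickle.load(open('w1.pkl','rb')),[(400+x/4,110+y/4) for x,y in((270,88),(378,92),(168,140),(110,205),(112,275),(425,135))])
wheel(camera_model('top'),[(290+x/4.7,100+y/4.7) for x,y in((467,175),(420,190),(392,232),(393,278),(512,183))])
E
```

```text
(467.5, 132.0) r 46.6 ang -68.7 mod 3.3 0.0169 0.0434
(494.5, 133.0) r 42.8 ang -96.8 mod 11.2 -0.0051 0.0425
(442.0, 145.0) r 44.7 ang -41.8 mod -5.8 0.0334 0.0298
(427.5, 161.25) r 42.2 ang -15.5 mod -15.5 0.0407 0.0113
(428.0, 178.75) r 36.3 ang 17.5 mod 17.5 0.0346 -0.0109
(506.25, 143.75) r 36.8 ang -121.7 mod -13.7 -0.0193 0.0313
(389.36170212765956, 137.2340425531915) r 35.3 ang -102.6 mod 5.4 -0.0077 0.0344
(379.36170212765956, 140.4255319148936) r 38.7 ang -68.4 mod 3.6 0.0142 0.036
(373.40425531914894, 149.36170212765956) r 38.2 ang -35.0 mod 1.0 0.0313 0.0219
(373.6170212765957, 159.14893617021278) r 36.6 ang -0.7 mod -0.7 0.0366 0.0004
(398.93617021276594, 138.93617021276594) r 34.8 ang -139.2 mod 4.8 -0.0263 0.0227
```

```bash
python3 -m jog '[[0.005,-0.003,0.03,0],[0.005,-0.003,0.06,0],[0.005,-0.003,0.085,0],[0.005,-0.003,0.1,0],[0.005,-0.003,0.111,0],[0.005,-0.003,0.111,0],[0.005,-0.003,0.111,0],[0.005,-0.003,0.111,0]]'; python3 -m jog '[[0,0,0,0],[0,0,0,0],[0,0,0,0],[0,0,0,0],[0,0,0,0],[0,0,0,0],[0,0,0,0],[0,0,0,0]]' 0
```

```text
time_s: 2.82
tool_pos: [0.5353, 0.1844, 0.0964]
tool_rot: [0.0, 0.981, 0.192, 0.002]
force: [0.2, 0.7, 0.9]
width: 0.548
finger_force: 0.0
time_s: 3.48
tool_pos: [0.5344, 0.1856, 0.0948]
tool_rot: [-0.001, 0.981, 0.192, 0.0]
force: [-1.7, 2.1, 1.5]
width: 0.22
finger_force: 30.0
```

```bash
python3 -m jog '[[0,0.003,0,0],[0,0.006,0,0],[0,0.009,0,0],[0,0.012,0,0],[0,0.015,0,0],[0,0.018,0,0],[0,0.02,0,0],[0,0.022,0,0]]'; python3 -m jog '[[0,0.001,0,0],[0,0.002,0,0],[0,0.003,0,0],[0,0.004,0,0],[0,0.004,0,0],[0,0.004,0,0],[0,0.004,0,0],[0,0.004,0,0]]'
```

```text
time_s: 4.15
tool_pos: [0.5428, 0.1661, 0.0948]
tool_rot: [-0.002, 0.981, 0.192, 0.001]
force: [-1.1, 6.8, 2.1]
width: 0.226
finger_force: 30.0
time_s: 4.82
tool_pos: [0.5442, 0.1628, 0.0948]
tool_rot: [-0.002, 0.981, 0.192, 0.001]
force: [-1.4, 6.9, 1.5]
width: 0.223
finger_force: 30.0
```

```bash
python3 -m jog '[[0,0.001,0,0],[0,0.002,0,0],[0,0.002,0,0],[0,0.002,0,0],[0,0.002,0,0],[0,0.002,0,0],[0,0.002,0,0],[0,0.002,0,0]]'; python3 -m jog '[[0,0.001,0,0],[0,0.002,0,0],[0,0.002,0,0],[0,0.002,0,0],[0,0.002,0,0],[0,0.002,0,0],[0,0.002,0,0],[0,0.002,0,0]]'
```

```text
time_s: 5.48
tool_pos: [0.5447, 0.1616, 0.0948]
tool_rot: [-0.003, 0.981, 0.193, 0.0]
force: [-1.6, 7.8, 1.5]
width: 0.225
finger_force: 30.0
time_s: 6.15
tool_pos: [0.5447, 0.1615, 0.0948]
tool_rot: [-0.004, 0.981, 0.193, 0.0]
force: [-3.3, 12.1, 2.3]
width: 0.221
finger_force: 30.0
```

```bash
python3 -m jog '[[0,0,0,0],[0,0,0,0],[0,0,0,0],[0,-0.003,0,0],[0,-0.003,0,0],[0,-0.003,-0.02,0],[0,-0.003,-0.045,0],[0,-0.003,-0.07,0]]' 0.7; python3 - <<'E'
from h import *
import cv2,pickle
c=camera_model('wrist');a=grab_frame('wrist');cv2.imwrite('pics/w2.png',a)
pickle.dump(c,open('w2.pkl','wb'));print(sense()['tool_pos'])
t=grab_frame('top');cv2.imwrite('pics/t2.png',t)
cv2.imwrite('pics/c2.png',np.vstack([cv2.resize(a[80:260,230:530],(780,468)),]))
print(rel([K[0],K[1],.17]))
E
```

```text
time_s: 6.82
tool_pos: [0.5439, 0.1589, 0.164]
tool_rot: [0.0, 0.981, 0.192, -0.002]
force: [0.1, 0.3, 0.6]
width: 0.697
finger_force: 0.0
[0.54722049 0.15957229 0.17117269]
(array([-0.0045,  0.1117, -0.    ]), None)
```

View pics/c2.png

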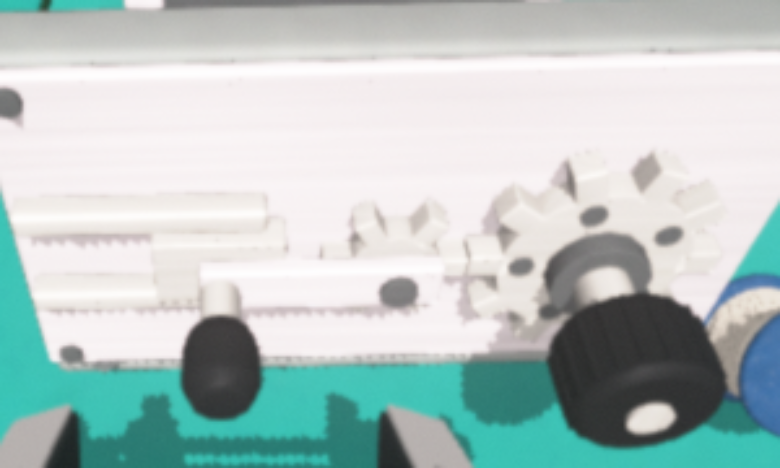

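The gear knob is at its stop. The pinion tooth (crop 452,255) rests on a wheel tooth (487,252), which is the clash case. Next I go to the hand knob with the tool pre-turned.

```bash
python3 -m jog '[[0,0.03,0,4],[-0.002,0.06,0,8],[-0.004,0.09,0,11],[-0.0045,0.1117,0,11],[-0.0045,0.1117,0.02,11],[-0.0045,0.1117,0.045,11],[-0.0045,0.1117,0.065,11],[-0.0045,0.1117,0.076,11]]'; python3 -m jog '[[0,0,0,0],[0,0,0,0],[0,0,0,0],[0,0,0,0],[0,0,0,0],[0,0,0,0],[0,0,0,0],[0,0,0,0]]'; python3 - <<'E'
from h import *
import cv2
print(rel([K[0],K[1],.095],ey))
cv2.imwrite('pics/w3.png',grab_frame('wrist'))
E
```

```text
time_s: 7.58
tool_pos: [0.5802, 0.0538, 0.084]
tool_rot: [-0.0, 0.995, 0.097, -0.003]
force: [-0.8, -0.5, 0.0]
width: 0.699
finger_force: 0.0
time_s: 8.25
tool_pos: [0.5827, 0.0546, 0.0889]
tool_rot: [0.0, 0.995, 0.097, 0.0]
force: [-0.8, 0.7, -0.2]
width: 0.7
finger_force: 0.0
(array([ 0.0025,  0.0006, -0.0061]), np.float64(-11.011898571347956))
```

View pics/w3.png

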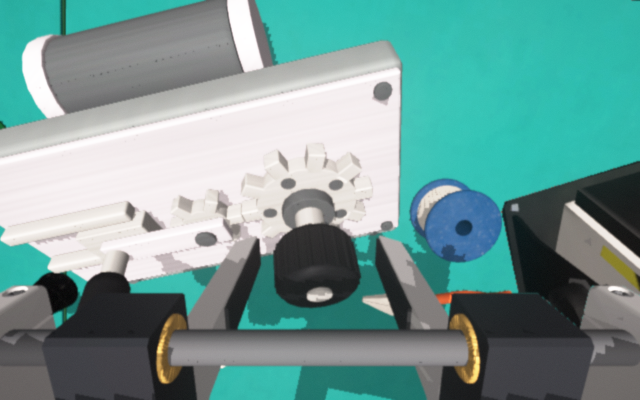

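The hand knob (316,265) is centred between the fingers. I raise 5 mm, grip, then turn.

```bash
python3 -m jog '[[0.0025,0.0005,-0.005,0],[0.0025,0.0005,-0.005,0],[0.0025,0.0005,-0.005,0],[0.0025,0.0005,-0.005,0],[0.0025,0.0005,-0.005,0],[0.0025,0.0005,-0.005,0],[0.0025,0.0005,-0.005,0],[0.0025,0.0005,-0.005,0]]' 0.2; python3 -c "
from h import *
print(sense()['ft_torque'])"; python3 -m jog '[[0,0,0,-1],[0,0,0,-2.5],[0,0,0,-4],[0,0,0,-5.5],[0,0,0,-7],[0,0,0,-8.5],[0,0,0,-10],[0,0,0,-11]]' ; python3 -c "
from h import *
print(sense()['ft_torque'])"
```

```text
time_s: 8.97
tool_pos: [0.585, 0.056, 0.0937]
tool_rot: [-0.001, 0.995, 0.098, 0.0]
force: [-0.2, 4.8, 1.7]
width: 0.427
finger_force: 30.0
[1.30993628 0.15024229 0.16466327]
time_s: 9.63
tool_pos: [0.586, 0.0562, 0.093]
tool_rot: [-0.001, 0.981, 0.192, 0.001]
force: [1.4, 7.5, -2.3]
width: 0.42
finger_force: 30.0
[ 0.90899333 -0.65926461 -0.49696733]
```

```bash
python3 -m jog '[[0,0,0,-1],[0,0,0,-2],[0,0,0,-3],[0,0,0,-4],[0,0,0,-5],[0,0,0,-6],[0,0,0,-6],[0,0,0,-6]]' ; python3 - <<'E'
from h import *
import cv2
print(sense()['ft_torque'])
a=grab_frame('wrist');cv2.imwrite('pics/w4.png',a)
cv2.imwrite('pics/c4.png',cv2.resize(a[110:310,120:420],None,fx=2.6,fy=2.6,interpolation=cv2.INTER_CUBIC))
E
```

```text
time_s: 10.3
tool_pos: [0.5855, 0.056, 0.0932]
tool_rot: [-0.001, 0.97, 0.243, 0.001]
force: [-0.2, 7.5, 0.9]
width: 0.421
finger_force: 30.0
[ 0.63278023 -0.41876347 -0.58274311]
```

View pics/c4.png

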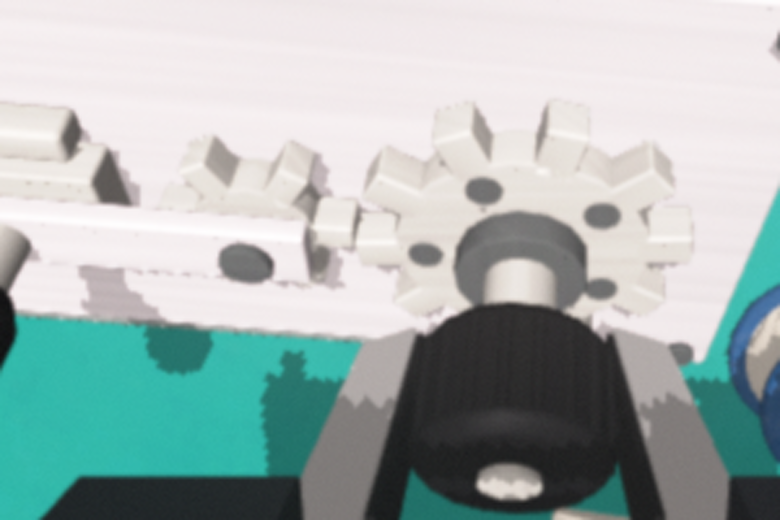

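The wheel tooth (378,238) has dropped about half a tooth below the pinion tooth (338,218), so the direction is right. I keep turning.

```bash
for i in 1; do python3 -m jog '[[0,0,0,-1],[0,0,0,-2],[0,0,0,-3],[0,0,0,-4],[0,0,0,-4],[0,0,0,-4],[0,0,0,-4],[0,0,0,-4]]' ; python3 -c "
from h import *
print(sense()['ft_torque'])";done; python3 -m jog '[[0,0,0,-1],[0,0,0,-2],[0,0,0,-3],[0,0,0,-3],[0,0,0,-3],[0,0,0,-3],[0,0,0,-3],[0,0,0,-3]]' ; python3 - <<'E'
from h import *
import cv2
print(sense()['ft_torque'])
a=grab_frame('wrist');cv2.imwrite('pics/w5.png',a)
cv2.imwrite('pics/c5.png',cv2.resize(a[110:310,120:420],None,fx=2.6,fy=2.6,interpolation=cv2.INTER_CUBIC))
E
```

```text
time_s: 11.02
tool_pos: [0.5855, 0.056, 0.0932]
tool_rot: [-0.001, 0.961, 0.276, 0.001]
force: [0.6, 8.3, -0.5]
width: 0.421
finger_force: 30.0
[ 0.61200447 -0.51053081 -0.62448209]
time_s: 11.68
tool_pos: [0.5854, 0.0559, 0.0931]
tool_rot: [-0.001, 0.953, 0.302, 0.001]
force: [-0.3, 7.8, -0.5]
width: 0.429
finger_force: 30.0
[ 0.60853238 -0.61998711 -0.37391791]
```

View pics/c5.png

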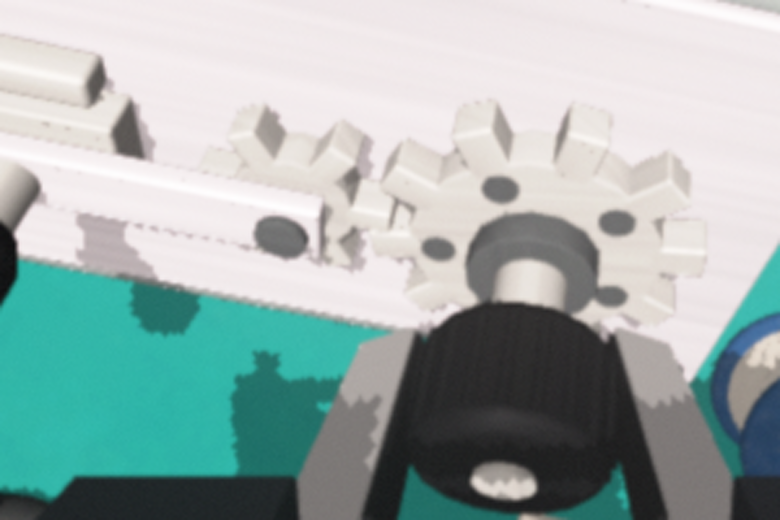

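The pinion tooth (375,200) now sits in the gap between wheel teeth (395,165) and (395,235). I relieve the grip, release, lift and check.

```bash
python3 -m jog '[[0,0,0,1],[0,0,0,1],[0,0,0,1],[0,0,0,1],[0,0,0,1],[0,0,0,1],[0,0,0,1],[0,0,0,1]]' 0.7; python3 -m jog '[[0,0,-0.02,1],[0,0,-0.05,1],[0,0,-0.08,1],[-0.02,0,-0.1,1],[-0.04,0,-0.11,1],[-0.05,0,-0.11,1],[-0.05,0,-0.11,1],[-0.05,0,-0.11,1]]'; python3 - <<'E'
from h import *
import cv2,pickle
c=camera_model('wrist');pickle.dump(c,open('w6.pkl','wb'))
a=grab_frame('wrist');cv2.imwrite('pics/w6.png',a)
p=[]
for P in (K-nn*.040, K-nn*.040+ey*.04):
  q=np.array(c['view'])@np.r_[P,1];p.append((c['cx']+c['fx']*q[0]/-q[2],c['cy']-c['fy']*q[1]/-q[2]))
print(p);u,v=map(int,p[1]);y0,x0=max(v-60,0),max(u-90,0);print(x0,y0)
cv2.imwrite('pics/c6.png',cv2.resize(a[y0:y0+130,x0:x0+190],None,fx=4,fy=4,interpolation=cv2.INTER_CUBIC))
E
```

```text
time_s: 12.4
tool_pos: [0.5851, 0.0544, 0.0935]
tool_rot: [0.0, 0.956, 0.293, -0.0]
force: [-0.1, 0.0, 0.5]
width: 0.699
finger_force: 0.0
time_s: 13.07
tool_pos: [0.5433, 0.0265, 0.2025]
tool_rot: [-0.0, 0.959, 0.285, -0.0]
force: [0.3, -0.0, -0.2]
width: 0.707
finger_force: 0.0
[(np.float64(321.0240797044438), np.float64(115.16734212010141)), (np.float64(274.79342716236727), np.float64(105.8779892431247))]
184 45
```

View pics/c6.png

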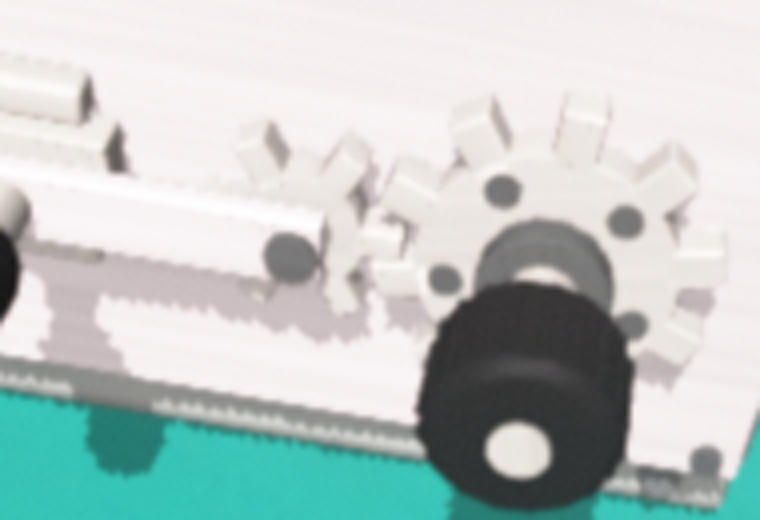

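After release the pinion tooth tip is at crop (402,237). The wheel centre is at about (547,250), with 38 mm spanning about 176 px, so the tip is about 31 mm from the centre, which is full mesh. The robot is clear of everything.

```bash
python3 -c "
from cell import *
print(sign_off())"
```

```text
the job is handed in; nothing more can be done
None
```

I handed the job in with the coil winder in gear: the gear-change knob is at its stop, the pinion tooth sits in a gap about 31 mm from the wheel's centre by the last picture, and the gripper is clear of everything; no verdict came back.

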